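Level a sagging bench analyser with spacers and a wedge

ROBOT

A 6-joint arm with a two-finger parallel gripper is mounted at the origin on the work surface. World frame = base frame: x ahead of the robot, y to its left, z up, the work surface at z = 0. Lengths are in mm, angles in rad, forces in N, time in s.
With the tool pointing down it reaches from about 350 to 875 mm from the base axis. Payload 4.2 kg.
Tool frame: the origin (TCP) lies midway between the tips of the shut fingers; the grasp point (between the pads) lies 19 mm behind it; z points along the fingers, y is the direction in which the jaws open and shut (so a half turn about z gives the same grasp; the last joint's range is limited). The gripper opens to 85 mm and grips with 20 to 120 N. Pads are 22 mm wide; open, the fingers measure 114 mm over their backs; the gripper's body (76 mm by 85 mm) begins 54 mm behind the grasp point. The pads swing forward as they close: fully open they stand 13 mm farther back than shut.
Start: joints at [-0.879, 0.385, 0.008, 0, -1.194, -0.259], TCP at [262.146, -567.344, 231.312] pointing down, gripper open.
Joint ranges: [-3.14, 3.14], [-1.21, 2.06], [-1.07, 1.41], [-3.16, 2.05], [-2.99, -0.16], [-3.1, 3.1]. Speed limits (rad/s): [2.79, 2.79, 3.14, 3.14, 3.14, 3.14].

INTERFACE

Orientations are given as a unit quaternion [x, y, z, w].
In Python, from bench import arm, optics, workorder gives the robot as it stands. The module is installed in compiled form; this text tells all that it offers.
- The arm moves only by the tool play_rows, never from a script. Its arguments are lists of equal length, an entry for each row: "travel": the shift along the tool's x, y, z in m, a list of three; "rotation": the turn, a rotation vector about the tool's x, y, z in rad, a list of three; "grip": the opening, from 0 (shut) to 1 (fully open). In form: {"travel": [[x, y, z], ...], "rotation": [[rx, ry, rz], ...], "grip": [grip, ...]}. A call has 1 to 12 rows; each row shifts and turns the commanded pose from where the row before left it, along the tool's axes as they then stand; what a row does not reach is not made up. A row lasts 1/12 s, in which the tool goes at most 41.7 mm and 7.16 degrees, less where a joint would pass 70% of its speed; a pose out of reach is approached as far as the arm can. A call is refused whole if a number of a shift passes 0.0417 or a number of a turn 0.125, either way. A call with a gripper value outside its range is refused whole. The fingers move at their own pace and stop on an object; the grip force is fixed at half the most. Time passes only in rows, so rows that do not move let the fingers close. It gives the time, the measured TCP pose, the force and the opening at its end, in the units of the state.
- arm.read_state(): the state, without advancing time (a new reading comes with each control period).
- optics.get_image(name): name is "scene" or "top"; returns a dict with "image" (480x640x3 uint8, blue, green, red), "depth" (480x640 float32, mm along the optical axis (not along the pixel's ray), 0 where there is no reading), "camera_matrix" (3x3 intrinsics, pixels), "R" (3x3) and "t" (3): a world point X has camera coordinates R X + t. Camera axes: x right, y down, z forward; pixel columns grow to the right and rows downward; lengths in mm; the calibration is good to about 2 mm. A picture is of the moment at which its call begins.
- workorder.job_done(): hands the job in, once; it reports no verdict.
The state is a dict: "clock": time; "joints": joint angles; "joint_vel": joint speeds; "joint_efforts": joint torques, N m; "position": TCP position; "ee_rot": TCP orientation; "contact_force": force on the tool from outside, world axes, zero at the start; "wrist_torque": the same for the moment, N m; "gripper_width": finger opening in mm.
Only numpy, scipy, OpenCV 4.12 (cv2) and the standard library are available. Lean on these libraries where they do the work, as an engineer would, in place of code of your own. Each camera call takes 0.05 s, during which the arm holds its last target. There are 200 camera calls.

TASK

The front of the white analyser sags on its hinged stand. Stack the aluminium spacers that suit the gap squarely under the middle of its front edge, back to the stop plate, then push the aluminium wedge, thin end first, straight in between the top spacer and the edge until the analyser sits level, and let go so that it rests there. Keep spare spacers well clear of the stack, and leave everything else on the bench where it is.

Things in the scene. Friction and masses are not known exactly. Their poses are not given: they have to be found in the camera images.
- stand: fixed dark steel stand carrying the analyser, its height varying by 21 mm. Origin: straight below the middle of the level analyser's front edge; x points inwards under the analyser, y along the edge, z up. In this frame the level underside is at z = 51 mm (51 to 72 mm above the bench) and the hinge at x = 250 mm. Two posts 22 mm across stand at x = 100 mm, y = +-88 mm
- stop (a point): middle of the upper edge of the stand's upright stop plate, on the face towards the open front: 55 mm inwards of the front edge, 26 mm below the level underside; the plate is 100 mm wide and goes down to the bench
- brow (a point): middle of the lower front edge of the brow on the analyser: it juts out 30 mm in front of the front face, across the whole width, 130 to 165 mm above the underside, over the stacking place. A tool pointing straight down does not fit there; one leaning back some 35 degrees does. The analyser is a white box 270 mm deep, 200 mm wide, 160 mm tall
- analyser (a joint): tilt of the analyser on its rear hinge, rad: 0 = level, negative = front low; it rests at -0.028 (front edge 7 mm low), can rise to +0.03, and sinks back by its own weight, about 5 N at the front edge
- front_edge (a point): middle of the lower front edge of the analyser, on its underside; it moves with the analyser (its z is the free height under the edge now)
- stack_spot (a point): point on the stand's centre line, 15 mm inwards of the front edge: the centre of a spacer whose inner end is against the stop plate lies straight over it (25 mm of the spacer then shows in front of the edge). Only its x, y matter, spacers stand on the bench
- spacer_thin: aluminium plate 80 (x) x 40 (y) x 14 mm (z), 0.12 kg, lying flat on the bench (origin: centre of its underside)
- spacer_mid: aluminium plate 80 (x) x 40 (y) x 22 mm (z), 0.19 kg, lying flat on the bench (origin: centre of its underside)
- spacer_thick: aluminium plate 80 (x) x 40 (y) x 30 mm (z), 0.26 kg, lying flat on the bench (origin: centre of its underside)
- wedge: aluminium wedge 130 (x) x 34 (y) mm, lying on its flat underside, 0.14 kg; origin: centre of its underside, the thin end towards its +x. Its top is 3 mm high at the thin end (x = +65 mm), rises evenly to 24 mm at x = -35 mm, then stays flat to the tail at x = -65 mm. Spacers with the wedge resting on them must fill the height under the level edge; the thin end must go in under the sagging edge
- jar: bystander: small amber screw-cap jar, 28 mm across, 38 mm tall (origin: centre of its underside)
- reagent_bottle: bystander: clear bottle, 50 mm across, 80 mm tall (origin: centre of its underside)
- tube_rack: bystander: orange block of 10 tube holes, 50 x 110 x 45 mm tall (origin: centre of its underside)
- screwdriver: bystander: screwdriver 160 mm long lying on the bench (origin: in the tool, near its underside)
- dish: bystander: flat glass dish, 90 mm across, 15 mm tall (origin: centre of its underside)
- wrench: bystander: wrench 140 mm long lying on the bench (origin: in the tool, near its underside)
- beaker: bystander: clear open beaker, 56 mm across, 60 mm tall (origin: centre of its underside)
Not all that is in view belongs to the job. What is shaped like the spacer_thick but green is not meant. What is shaped like the wedge but pink is not meant.

How it is judged (in metres and radians):
At the end, for the whole second after the job is handed in: Analyser level within 0.011 rad, all at rest; wedge bears it and rests flat (0.12 rad) on a spacer, within 16 mm of the centre line and 0.17 rad of square; used spacers within 14 mm (x, y) of the stack spot and 0.17 rad of square, the others over 100 mm from it (value of joint analyser between -0.011 and 0.011 rad and contact force between wedge and stand above 0.8 N and ((contact force between wedge and spacer_thin above 0.5 N and (x of spacer_thin in the frame of stand between 0.001 and 0.029 m and y of spacer_thin in the frame of stand between -0.014 and 0.014 m and angle between the x axis of spacer_thin and the x axis of stand, either way round below 0.17 rad)) or (contact force between wedge and spacer_mid above 0.5 N and (x of spacer_mid in the frame of stand between 0.001 and 0.029 m and y of spacer_mid in the frame of stand between -0.014 and 0.014 m and angle between the x axis of spacer_mid and the x axis of stand, either way round below 0.17 rad)) or (contact force between wedge and spacer_thick above 0.5 N and (x of spacer_thick in the frame of stand between 0.001 and 0.029 m and y of spacer_thick in the frame of stand between -0.014 and 0.014 m and angle between the x axis of spacer_thick and the x axis of stand, either way round below 0.17 rad))) and ((x of spacer_thin in the frame of stand between 0.001 and 0.029 m and y of spacer_thin in the frame of stand between -0.014 and 0.014 m and angle between the x axis of spacer_thin and the x axis of stand, either way round below 0.17 rad) or horizontal distance between spacer_thin and stack_spot above 0.1 m) and ((x of spacer_mid in the frame of stand between 0.001 and 0.029 m and y of spacer_mid in the frame of stand between -0.014 and 0.014 m and angle between the x axis of spacer_mid and the x axis of stand, either way round below 0.17 rad) or horizontal distance between spacer_mid and stack_spot above 0.1 m) and ((x of spacer_thick in the frame of stand between 0.001 and 0.029 m and y of spacer_thick in the frame of stand between -0.014 and 0.014 m and angle between the x axis of spacer_thick and the x axis of stand, either way round below 0.17 rad) or horizontal distance between spacer_thick and stack_spot above 0.1 m) and y of wedge in the frame of stand between -0.016 and 0.016 m and angle between the x axis of wedge and the x axis of stand, either way round below 0.17 rad and angle between wedge's own z axis and vertical below 0.12 rad and linear speed of each of spacer_thin, spacer_mid, spacer_thick, wedge below 0.01 m/s); the robot touches nothing.
It fails at once if a bystander is moved by more than 30 mm (distance of any of jar, reagent_bottle, tube_rack, screwdriver, dish, wrench, beaker from where it was at the start of the episode above 0.03 m).
It also fails if it takes over 72 s, if anything falls off the work surface, if the arm or the gripper's body presses on something with over 40 N, if the wrist force passes 120 N, or if a joint passes its speed limit or range.

## Working session

There is one attempt and no reset: what is moved stays moved. The work goes in short steps, Python scripts to look and compute and a tool call to move; the robot and the scene stay as the last step left them, time stands still between calls to the robot, and variables do not carry over. Pictures are saved under pics/ and viewed, about 8 in all and at most 12, crops included, and the job is handed in when it is done.

Besides the shell and the picture viewer there is one more tool, called after "Emit:" as name(argument=value, ...) on one line, values as JSON. play_rows: Moves the arm, as the interface text tells. Its arguments: {"type":"object","properties":{"travel":{"type":"array","items":{"type":"array","items":{"type":"number"}}},"rotation":{"type":"array","items":{"type":"array","items":{"type":"number"}}},"grip":{"type":"array","items":{"type":"number"}}},"required":["travel","rotation","grip"]}

```bash
mkdir -p pics; cat > h.py <<'E'
import numpy as np, cv2
from bench import arm, optics, workorder
def grab(n):
    d=optics.get_image(n); np.savez('%s.npz'%n,**d); return d
def load(n): return dict(np.load('%s.npz'%n))
def world(d,u,v,z=None):
    K,R,t=d['camera_matrix'],d['R'],d['t']
    r=np.linalg.inv(K)@np.array([u,v,1.0])
    if z is None:
        return R.T@(r*d['depth'][int(v),int(u)]-t)
    c=-R.T@t; w=R.T@r; return c+w*(z-c[2])/w[2]
def cloud(d):
    K,R,t=d['camera_matrix'],d['R'],d['t']
    v,u=np.mgrid[:480,:640]; z=d['depth']
    p=np.stack([(u-K[0,2])/K[0,0]*z,(v-K[1,2])/K[1,1]*z,z],-1)
    P=(p-t)@R; P[z==0]=np.nan; return P
E
python3 - <<'E'
from h import *
for n in ('scene','top'):
    d=grab(n); cv2.imwrite(f'pics/{n}0.png',d['image']); print(n,-d['R'].T@d['t'],d['R'][2],d['camera_matrix'][0,0])
print(arm.read_state())
E
```

```text
scene [ 745.46503688  185.18050508 1052.30829242] [-0.20644579 -0.26662672 -0.94142994] 434.8893136802955
top [ 386.91057996  -74.53402719 1386.78583533] [ 0.11684536  0.00684604 -0.99312652] 457.65985109703104
{'clock': 0.1, 'joints': array([-8.79399974e-01,  3.85515810e-01,  6.77424101e-03, -4.56892708e-04,
       -1.19401189e+00, -2.58586306e-01]), 'joint_vel': array([-4.66977192e-06, -2.95894921e-03,  3.76066422e-03,  2.08227303e-03,
       -1.71514042e-03, -7.81119827e-04]), 'joint_efforts': array([-1.01259349e-03, -3.93319631e+01,  1.88929600e+01,  4.19811487e+00,
       -2.66313364e-03,  4.67471651e-06]), 'position': array([ 261.93518977, -566.89039738,  230.31050479]), 'ee_rot': array([-2.14637488e-01,  9.76693271e-01,  9.67345375e-04, -2.58696232e-04]), 'contact_force': array([ 0.55245634, -0.10472963,  0.56728815]), 'wrist_torque': array([ 0.04599669,  0.00553401, -0.00574275]), 'gripper_width': 85.607703146968}
```

View pics/scene0.png

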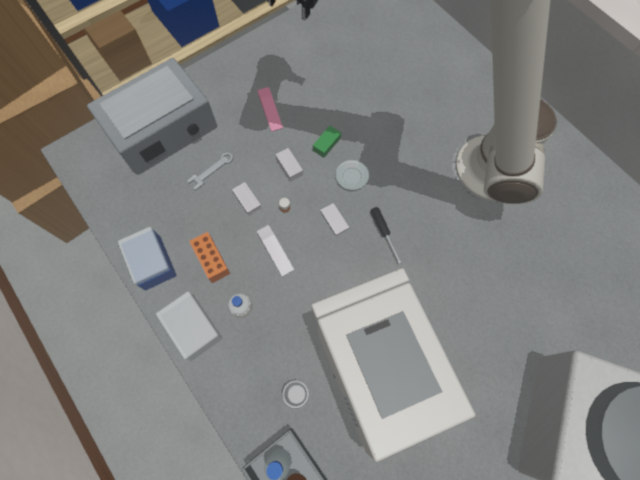

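View pics/top0.png

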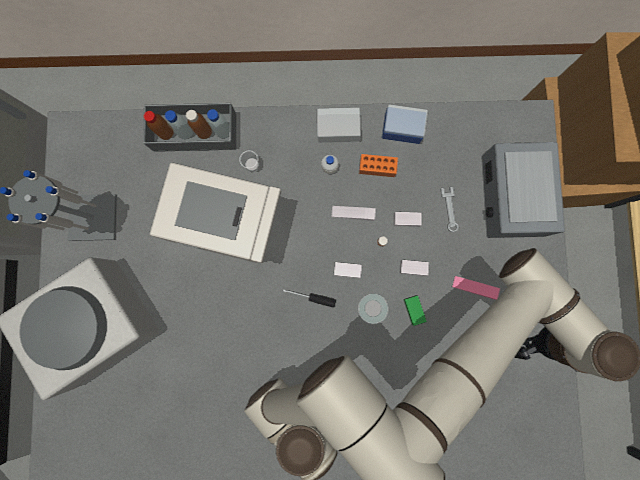

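The scene view shows three pale plates at (246,197), (289,163) and (335,219), and the pale wedge at (275,250). The jar is at (285,204) and the analyser at (390,360), with its front facing up-left. The top view shows the same plates at (408,218), (348,270) and (415,268), with the wedge at (353,212). The green block (415,310) and the pink wedge (476,288) are decoys, ruled out by colour.

```bash
python3 - <<'E'
from h import *
seeds={'top':dict(A=(408,218),B=(348,270),C=(415,268),W=(353,212),jar=(383,241),dish=(373,309),rack=(379,165),bottle=(330,162),beaker=(250,160),green=(415,310)),
'scene':dict(A=(246,197),B=(335,219),C=(289,163),W=(275,250),jar=(285,204))}
for n in seeds:
    d=load(n);P=cloud(d);H=P[...,2]
    print(n,'bench z',np.nanmedian(H[(H<15)&(H>-15)]))
    for k,s in seeds[n].items():
        m=((H>6) if k=='W' else (H>7)).astype(np.uint8)
        _,l=cv2.connectedComponents(m,connectivity=4); L=l[s[1],s[0]]
        if not L: print(k,'none');continue
        q=P[l==L]; zt=np.percentile(q[:,2],90)
        qt=q[q[:,2]>zt-5] if k!='W' else q
        r=cv2.minAreaRect(qt[:,:2].astype(np.float32))
        print(n,k,len(q),'med z %.1f p95 %.1f'%(np.median(q[:,2]),zt),np.round(r[0],1),np.round(r[1],1),round(r[2],1), np.round(np.nanmean(qt,0),1))
# analyser roof
for n,s in (('top',(170,210)),('scene',(340,350))):
    d=load(n);P=cloud(d);H=P[...,2]
    m=(H>150)&(H<320); m=m.astype(np.uint8);_,l=cv2.connectedComponents(m,connectivity=4)
    L=l[s[1],s[0]]; q=P[l==L]
    r=cv2.minAreaRect(q[:,:2].astype(np.float32)); print(n,len(q),r,cv2.boxPoints(r).round(1).tolist(),np.percentile(q[:,2],[5,25,50,75,95]).round(1))
    sv=q[np.isfinite(q).all(1)]
    A=np.c_[sv[:,:2],np.ones(len(sv))];w=np.ones(len(sv),bool)
    for _ in range(6):
        c=np.linalg.lstsq(A[w],sv[w,2],rcond=None)[0]; e=sv[:,2]-A@c; w=abs(e)<max(2,1.5*np.median(abs(e)))
    print('plane',c,w.sum())
E
```

```text
top bench z 0.8746004496987119
top A 378 med z 22.3 p95 26.4 [ 591.6 -318.8] [78.9 39.6] 87.0 [ 591.6 -320.3   24.2]
top B 357 med z 14.9 p95 18.4 [ 442.  -134.8] [79.4 39.5] 82.5 [ 441.7 -133.4   16.4]
top C 394 med z 30.5 p95 33.7 [ 443.8 -332.3] [80.  39.8] 82.7 [ 444.  -332.5   31.6]
top W 457 med z 18.1 p95 25.9 [ 617.3 -161.2] [128.9  41. ] 83.9 [ 613.4 -164.6   18. ]
top jar 77 med z 37.9 p95 41.8 [ 525.6 -239.5] [23.  24.3] 32.4 [ 524.8 -239.9   40. ]
top dish 3 med z 9.8 p95 11.5 [ 322.  -207.6] [3. 3.] 88.8 [ 321.5 -208.    10.5]
top rack 727 med z 43.6 p95 48.5 [ 756.3 -235.3] [109.7  51.4] 82.4 [ 756.4 -235.5   46.7]
top bottle 266 med z 54.4 p95 79.7 [761.7 -89.4] [20.6 21.8] 89.2 [762.5 -88.8  80.1]
beaker none
top green 422 med z 30.4 p95 33.6 [ 318.9 -329.1] [80.4 40.2] 16.0 [ 318.2 -328.7   31.5]
scene bench z -0.5635879264909959
scene A 470 med z 21.4 p95 23.8 [ 593.9 -323.2] [81.5 39.9] 87.6 [ 594.4 -321.9   21.8]
B none
scene C 486 med z 28.9 p95 31.9 [ 446.3 -336.5] [81.3 40.6] 83.8 [ 446.7 -335.4   29.9]
scene W 586 med z 18.1 p95 24.4 [ 616.  -170.1] [114.1  34.2] 83.4 [ 616.2 -170.6   17.4]
scene jar 124 med z 35.4 p95 39.9 [ 526.8 -243. ] [24.5 23.5] 72.5 [ 527.1 -243.2   38. ]
top 8897 ((591.1611328125, 213.6610565185547), (301.46539306640625, 201.91323852539062), 75.0258560180664) [[454.70001220703125, 94.0999984741211], [649.7000122070312, 42.0], [727.5999755859375, 333.20001220703125], [532.5999755859375, 385.3999938964844]] [214.5 218.8 222.  225.1 228.9]
plane [5.84270169e-03 1.82759352e-02 2.13926331e+02] 6195
scene 18027 ((592.8403930664062, 209.8743896484375), (300.6440734863281, 202.55447387695312), 75.06588745117188) [[456.20001220703125, 90.69999694824219], [652.0, 38.5], [729.4000244140625, 329.0], [533.7000122070312, 381.20001220703125]] [213.6 217.6 220.5 223.3 226.5]
plane [2.96124693e-03 1.69271655e-02 2.13736152e+02] 11737
```

Plate A is 22 mm tall (mid), B is 14 mm (thin) and C is 30 mm (thick). All are pale aluminium. Next I'll work out the level height from the roof and check the candidates in one crop.

```bash
python3 - <<'E'
from h import *
a=np.radians(75.05);xs=np.array([np.cos(a),np.sin(a)]);ys=np.array([-xs[1],xs[0]])
for n,o,zb in (('top',(561,101.4),.87),('scene',(563,98),-.56)):
    d=load(n);P=cloud(d)
    rel=P[...,:2]-np.array(o); X=rel@xs;Y=rel@ys;H=P[...,2]
    for nm,m in (('sides',(X>15)&(X<255)&(abs(Y)>75)&(abs(Y)<92)&(H>180)),('all',(X>15)&(X<255)&(abs(Y)<92)&(H>180)),('brow',(X>-30)&(X<-10)&(abs(Y)<90)&(H>180))):
        p=np.c_[X[m],Y[m],np.ones(m.sum())];c,*_=np.linalg.lstsq(p,H[m],rcond=None)
        print(n,nm,m.sum(),c.round(4),'z(x=0) %.1f z(250) %.1f'%(c[2],c[2]+250*c[0]))
    for x in range(-40,270,15):
        m=(abs(X-x)<7)&(abs(Y)<95)&(abs(Y)>75)&(H>100); print(x,m.sum(),np.nanmedian(H[m]).round(1),end='; ')
    print()
    # local bench height around spot in front
    m=(X<-60)&(X>-200)&(abs(Y)<40)&(abs(H)<10); print('bench local',np.nanmedian(H[m]))
d=load('scene');c=d['image'][90:290,180:400];cv2.imwrite('pics/crop.png',cv2.resize(c,None,fx=3,fy=3,interpolation=cv2.INTER_CUBIC)[:600])
E
```

```text
top sides 1202 [ 2.710000e-02 -6.000000e-04  2.166994e+02] z(x=0) 216.7 z(250) 223.5
top all 6522 [ 2.250000e-02 -2.000000e-03  2.199981e+02] z(x=0) 220.0 z(250) 225.6
top brow 536 [5.940000e-02 1.600000e-03 2.220472e+02] z(x=0) 222.0 z(250) 236.9
-40 25 208.3; -25 88 220.2; -10 75 221.0; 5 87 216.6; 20 83 217.0; 35 79 217.6; 50 84 217.7; 65 81 218.7; 80 79 218.6; 95 84 219.6; 110 84 219.3; 125 89 219.7; 140 87 220.7; 155 84 220.5; 170 81 221.6; 185 81 221.8; 200 78 221.9; 215 86 222.8; 230 83 223.1; 245 86 223.0; 260 65 223.7; 
bench local 0.8107755071723055
scene sides 2485 [ 2.790000e-02 -1.000000e-04  2.147369e+02] z(x=0) 214.7 z(250) 221.7
scene all 13417 [1.950000e-02 9.000000e-04 2.186036e+02] z(x=0) 218.6 z(250) 223.5
scene brow 911 [2.820000e-02 1.800000e-03 2.199419e+02] z(x=0) 219.9 z(250) 227.0
-40 5 215.8; -25 144 219.1; -10 155 218.9; 5 144 214.7; 20 146 215.1; 35 148 215.8; 50 153 216.1; 65 157 216.5; 80 158 216.7; 95 162 217.4; 110 164 217.5; 125 168 218.3; 140 173 218.9; 155 173 219.1; 170 173 219.4; 185 181 219.9; 200 185 220.3; 215 187 220.5; 230 191 221.1; 245 195 221.5; 260 173 221.2; 
bench local -0.5603805177077519
```

View pics/crop.png

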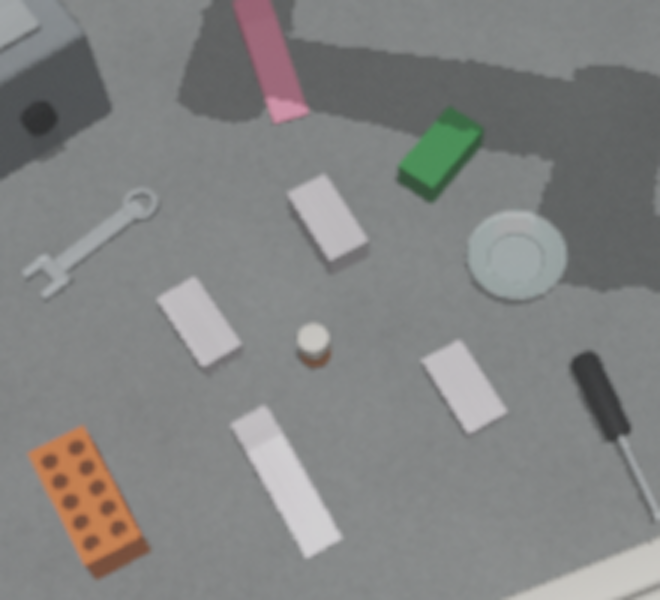

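The crop shows thick at (325,220), mid at (198,322), thin at (463,385) and the wedge at (285,480), with its flat tail at the upper left, so the thin end already points towards the analyser. The green block at (440,155) and the pink wedge at (270,60) are excluded.

The level height is about 62.4 mm. Thick plus thin gives 44 mm, so the wedge must be about 18.4 mm thick at the edge, and the sagging gap is about 11.4 mm. That works. Mid stays where it is.

```bash
cat >> h.py <<'E'
from scipy.spatial.transform import Rotation as Rn
import sys
O=np.array([562,99.8]);AS=75.05
def Rt(head,lean):
    h,l=np.radians(head),np.radians(lean)
    z=np.array([np.sin(l)*np.cos(h),np.sin(l)*np.sin(h),-np.cos(l)]);y=np.array([-np.sin(h),np.cos(h),0])
    return np.c_[np.cross(y,z),y,z]
def loc(c,head,d): h=np.radians(head);return np.array(c)+d*np.array([np.cos(h),np.sin(h)])
def plan(head,lean,*pts,R0=None):
    s=arm.read_state();R=Rn.from_quat(s['ee_rot']).as_matrix();p=s['position'];T=Rt(head,lean)
    w=Rn.from_matrix(R.T@T).as_rotvec();n=max(1,int(np.ceil(np.abs(w).max()/.12)))
    print('t %.1f'%s['clock'],p.round(1),'j',s['joints'].round(2),'w',round(s['gripper_width'],1),'F',s['contact_force'].round(1))
    print('rot total',w.round(3),'rows',n,(w/n).round(4))
    for q in pts:
        q=np.array(q,float);d=T.T@(q-p)/1000;n=max(1,int(np.ceil(np.linalg.norm(d)/.04)))
        print('to',q.round(1),'total',d.round(4),'rows',n,(d/n).round(4));p=q
E
python3 - <<'E'
from h import *
g=loc((445,-334.4),83.2,-16);print(Rt(83.2,35).round(2))
plan(83.2,35,[*loc(g,83.2,-50),110],[*g,9])
E
```

```text
[[-0.1  -0.99  0.07]
 [-0.81  0.12  0.57]
 [-0.57  0.   -0.82]]
t 0.1 [ 261.9 -566.9  230.3] j [-0.88  0.39  0.01 -0.   -1.19 -0.26] w 85.6 F [ 0.6 -0.1  0.6]
rot total [-0.309 -0.555 -0.987] rows 9 [-0.0344 -0.0617 -0.1097]
to [ 437.2 -399.9  110. ] total [-0.0838 -0.1542  0.2055] rows 7 [-0.012  -0.022   0.0294]
to [ 443.1 -350.3    9. ] total [0.017  0.     0.1114] rows 3 [0.0057 0.     0.0371]
```

Emit:
play_rows(travel=[[0,0,0],[0,0,0],[0,0,0],[0,0,0],[0,0,0],[0,0,0],[0,0,0],[0,0,0],[0,0,0],[0,0,0]], rotation=[[-0.0309,-0.0555,-0.0987],[-0.0309,-0.0555,-0.0987],[-0.0309,-0.0555,-0.0987],[-0.0309,-0.0555,-0.0987],[-0.0309,-0.0555,-0.0987],[-0.0309,-0.0555,-0.0987],[-0.0309,-0.0555,-0.0987],[-0.0309,-0.0555,-0.0987],[-0.0309,-0.0555,-0.0987],[-0.0309,-0.0555,-0.0987]], grip=[0.8,0.8,0.8,0.8,0.8,0.8,0.8,0.8,0.8,0.8])

```text
clock: 0.93
position: [261.6, -567.5, 230.9]
ee_rot: [-0.635, 0.711, 0.2, 0.226]
contact_force: [0.8, 0.4, 0.1]
gripper_width: 68.4
```

Emit:
play_rows(travel=[[-0.012,-0.022,0.0294],[-0.012,-0.022,0.0294],[-0.012,-0.022,0.0294],[-0.012,-0.022,0.0294],[-0.012,-0.022,0.0294],[-0.012,-0.022,0.0294],[-0.012,-0.022,0.0294],[0,0,0],[0,0,0]], rotation=[[0,0,0],[0,0,0],[0,0,0],[0,0,0],[0,0,0],[0,0,0],[0,0,0],[0,0,0],[0,0,0]], grip=[0.8,0.8,0.8,0.8,0.8,0.8,0.8,0.8,0.8])

```text
clock: 1.68
position: [437.8, -398.1, 109.1]
ee_rot: [-0.634, 0.712, 0.201, 0.224]
contact_force: [-0.4, -0.5, -0.2]
gripper_width: 68.3
```

```bash
python3 - <<'E'
from h import *
g=loc((445,-334.4),83.2,-16)
plan(83.2,35,[*g,9])
E
```

```text
t 1.7 [ 437.8 -398.1  109.1] j [-0.73  0.66  0.2  -0.49 -1.51  0.75] w 68.3 F [-0.4 -0.5 -0.2]
rot total [0.004 0.    0.002] rows 1 [0.0036 0.0002 0.0018]
to [ 443.1 -350.3    9. ] total [0.018  0.0004 0.1096] rows 3 [0.006  0.0001 0.0365]
```

Tracks well. Descend and close.

Emit:
play_rows(travel=[[0.0045,0,0.0275],[0.0045,0,0.0275],[0.0045,0,0.0275],[0.0045,0,0.0275],[0,0,0],[0,0,0],[0,0,0],[0,0,0],[0,0,0],[0,0,0],[0,0,0]], rotation=[[0,0,0],[0,0,0],[0,0,0],[0,0,0],[0,0,0],[0,0,0],[0,0,0],[0,0,0],[0,0,0],[0,0,0],[0,0,0]], grip=[0.8,0.8,0.8,0.8,0.8,0.2,0.2,0.2,0.2,0.2,0.2])

```text
clock: 2.6
position: [443.8, -355.0, 12.2]
ee_rot: [-0.634, 0.713, 0.196, 0.224]
contact_force: [0.0, -4.4, 5.6]
gripper_width: 38.8
```

```bash
python3 - <<'E'
from h import *
d=grab('scene');cv2.imwrite('pics/g1.png',cv2.resize(d['image'][60:260,200:420],None,fx=2.7,fy=2.7))
plan(83.2,35)
E
```

```text
t 2.6 [ 443.8 -354.9   12.2] j [-0.68  0.73  0.06 -0.53 -1.29  0.82] w 39.1 F [-0.4 -4.3  5.9]
rot total [-0.004 -0.006  0.003] rows 1 [-0.0038 -0.0064  0.0028]
```

View pics/g1.png

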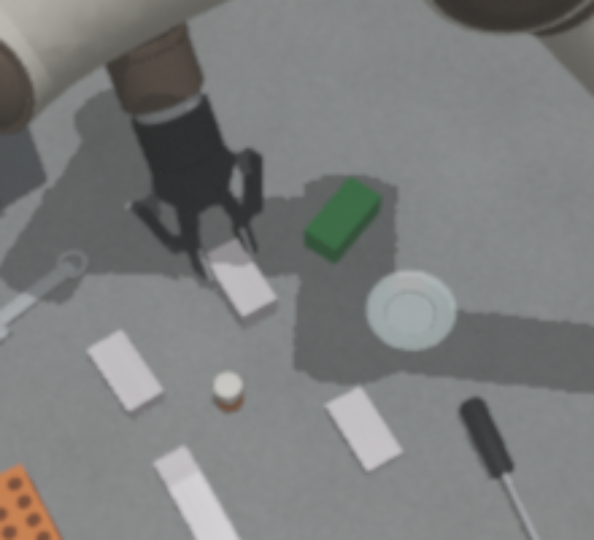

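Thick is held by its rear end: the pads straddle it at crop (222,258), 39 mm wide. The tips touched the bench at TCP z of about 12. Lift and carry.

Emit:
play_rows(travel=[[0,0,-0.035],[0,0,-0.035],[0,0,-0.035],[0,0,0],[0,0,0]], rotation=[[0,0,0],[0,0,0],[0,0,0],[0,0,0],[0,0,0]], grip=[0.2,0.2,0.2,0.2,0.2])

```text
clock: 3.07
position: [436.4, -413.5, 97.8]
ee_rot: [-0.634, 0.714, 0.196, 0.225]
contact_force: [0.6, 0.2, -3.1]
gripper_width: 39.0
```

```bash
python3 - <<'E'
from h import *
plan(AS,35,[*loc(O,AS,-110),90],[*loc(O,AS,-100),15],[*loc(O,AS,-6),15])
E
```

```text
t 3.1 [ 436.4 -413.5   97.8] j [-0.75  0.68  0.22 -0.48 -1.5   0.77] w 39.0 F [ 0.6  0.2 -3.1]
rot total [ 0.076 -0.004  0.118] rows 1 [ 0.0759 -0.0043  0.1181]
to [533.6  -6.5  90. ] total [-0.3382  0.0111  0.2463] rows 11 [-0.0307  0.001   0.0224]
to [536.2   3.2  15. ] total [ 0.0348 -0.      0.0672] rows 2 [ 0.0174 -0.      0.0336]
to [560.5  94.   15. ] total [-0.077  -0.      0.0539] rows 3 [-0.0257 -0.      0.018 ]
```

Emit:
play_rows(travel=[[0,0,0],[-0.0307,0.001,0.0224],[-0.0307,0.001,0.0224],[-0.0307,0.001,0.0224],[-0.0307,0.001,0.0224],[-0.0307,0.001,0.0224],[-0.0307,0.001,0.0224],[-0.0307,0.001,0.0224],[-0.0307,0.001,0.0224],[-0.0307,0.001,0.0224],[-0.0307,0.001,0.0224],[-0.0307,0.001,0.0224]], rotation=[[0.038,-0.002,0.059],[0.038,-0.002,0.059],[0,0,0],[0,0,0],[0,0,0],[0,0,0],[0,0,0],[0,0,0],[0,0,0],[0,0,0],[0,0,0],[0,0,0]], grip=[0.2,0.2,0.2,0.2,0.2,0.2,0.2,0.2,0.2,0.2,0.2,0.2])

```text
clock: 4.07
position: [527.7, -1.9, 87.2]
ee_rot: [-0.581, 0.756, 0.187, 0.236]
contact_force: [2.0, -0.0, -2.7]
gripper_width: 38.9
```

```bash
python3 - <<'E'
from h import *
plan(AS,35,[*loc(O,AS,-100),15],[*loc(O,AS,-6),15])
d=grab('scene');cv2.imwrite('pics/g2.png',cv2.resize(d['image'][150:350,220:440],None,fx=2.7,fy=2.7))
E
```

```text
t 4.1 [527.7  -1.9  87.2] j [-0.11  0.43 -0.23 -0.76 -0.97  0.3 ] w 38.9 F [ 2.  -0.  -2.7]
rot total [ 0.008  0.002 -0.003] rows 1 [ 0.0084  0.0016 -0.0032]
to [536.2   3.2  15. ] total [ 0.0356 -0.0069  0.0632] rows 2 [ 0.0178 -0.0035  0.0316]
to [560.5  94.   15. ] total [-0.077  -0.      0.0539] rows 3 [-0.0257 -0.      0.018 ]
```

View pics/g2.png

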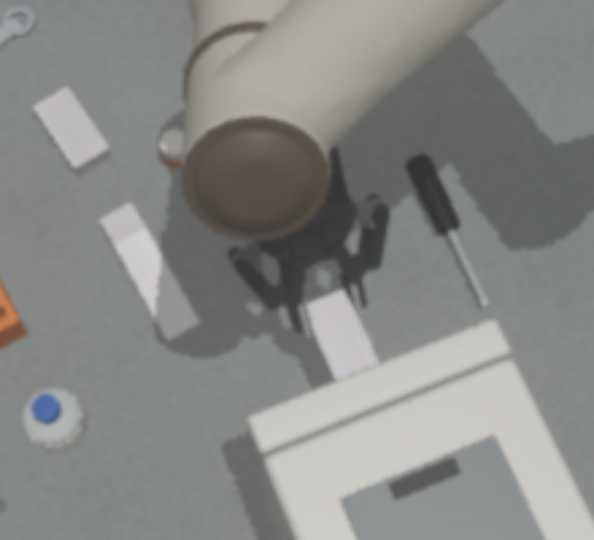

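Spacer is held square and centred in the jaws (crop (342,330)), in front of the brow. Descend and slide in.

Emit:
play_rows(travel=[[0.0119,-0.0023,0.0211],[0.0119,-0.0023,0.0211],[0.0119,-0.0023,0.0211],[0,0,0],[-0.0154,0,0.0108],[-0.0154,0,0.0108],[-0.0154,0,0.0108],[-0.0154,0,0.0108],[0,0,0],[0,0,0]], rotation=[[0.004,0,0],[0.004,0,0],[0,0,0],[0,0,0],[0,0,0],[0,0,0],[0,0,0],[0,0,0],[0,0,0],[0,0,0]], grip=[0.2,0.2,0.2,0.2,0.2,0.2,0.2,0.2,0.2,0.2])

```text
clock: 4.95
position: [556.4, 73.9, 16.6]
ee_rot: [-0.581, 0.756, 0.183, 0.239]
contact_force: [0.0, -0.1, -2.4]
gripper_width: 38.5
```

```bash
python3 - <<'E'
from h import *
plan(AS,35,[*loc(O,AS,-6),13.5],[*loc(O,AS,2),13.5])
E
```

```text
t 5.0 [556.4  73.9  16.6] j [ 0.02  0.55 -0.23 -0.87 -0.81  0.34] w 38.5 F [ 0.  -0.1 -2.4]
rot total [-0.001  0.001  0.   ] rows 1 [-0.001   0.0013  0.0001]
to [560.5  94.   13.5] total [-0.015   0.0013  0.0142] rows 1 [-0.015   0.0013  0.0142]
to [562.5 101.7  13.5] total [-0.0066  0.      0.0046] rows 1 [-0.0066  0.      0.0046]
```

Emit:
play_rows(travel=[[-0.0037,0.0003,0.0035],[-0.0037,0.0003,0.0035],[-0.0037,0.0003,0.0035],[-0.0037,0.0003,0.0035],[-0.0022,0,0.0015],[-0.0022,0,0.0015],[-0.0022,0,0.0015],[-0.0022,0,0.0015],[0,0,0]], rotation=[[0,0,0],[0,0,0],[0,0,0],[0,0,0],[0,0,0],[0,0,0],[0,0,0],[0,0,0],[0,0,0]], grip=[0.2,0.2,0.2,0.2,0.2,0.2,0.2,0.2,0.2])

```text
clock: 5.7
position: [561.9, 94.9, 13.0]
ee_rot: [-0.582, 0.757, 0.179, 0.236]
contact_force: [-11.6, -28.5, 10.0]
gripper_width: 38.8
```

```bash
python3 - <<'E'
from h import *
plan(AS,35,[*loc(O,AS,6),12.5])
p=arm.read_state()['position'][:2]-O; a=np.radians(AS);print('stand',p@[np.cos(a),np.sin(a)],p@[-np.sin(a),np.cos(a)])
E
```

```text
t 5.7 [561.9  94.9  13. ] j [ 0.07  0.55 -0.23 -0.86 -0.78  0.3 ] w 38.8 F [-11.6 -28.5  10. ]
rot total [-0.003 -0.01   0.001] rows 1 [-0.0034 -0.0098  0.0014]
to [563.5 105.6  12.5] total [-0.0086  0.0011  0.0066] rows 1 [-0.0086  0.0011  0.0066]
stand -4.782156690104819 -1.1443880084764977
```

Stop contacted (30 N) at TCP x of −4.8 mm, against −6 predicted, so the stand estimate holds. Back off a little, release and withdraw.

Emit:
play_rows(travel=[[0.0045,0,-0.0025],[0,0,0],[0,0,0],[0,0,0],[0,0,0],[0,0,0],[0,0,-0.02],[0,0,-0.035],[0,0,-0.035],[0,0,-0.035],[0,0,-0.02],[0,0,0]], rotation=[[0,0,0],[0,0,0],[0,0,0],[0,0,0],[0,0,0],[0,0,0],[0,0,0],[0,0,0],[0,0,0],[0,0,0],[0,0,0],[0,0,0]], grip=[0.2,0.2,0.7,0.7,0.7,0.7,0.7,0.7,0.7,0.7,0.7,0.7])

```text
clock: 6.7
position: [543.3, 16.0, 136.5]
ee_rot: [-0.581, 0.756, 0.179, 0.243]
contact_force: [0.8, -0.2, 0.9]
gripper_width: 59.6
```

```bash
python3 - <<'E'
from h import *
h=82.5
g=loc((443,-137),h,-18)
plan(h,35,[*loc(g,h,-60),110],[*loc(g,h,-3),12])
E
```

```text
t 6.7 [543.3  16.  136.5] j [-0.06  0.36 -0.19 -0.73 -1.01  0.19] w 59.6 F [ 0.8 -0.2  0.9]
rot total [-0.086  0.001 -0.102] rows 1 [-0.086   0.0015 -0.1025]
to [ 432.8 -214.3  110. ] total [ 0.2141  0.0795 -0.1176] rows 7 [ 0.0306  0.0114 -0.0168]
to [ 440.3 -157.8   12. ] total [0.0095 0.     0.113 ] rows 3 [0.0032 0.     0.0377]
```

Emit:
play_rows(travel=[[0.0306,0.0114,-0.0168],[0.0306,0.0114,-0.0168],[0.0306,0.0114,-0.0168],[0.0306,0.0114,-0.0168],[0.0306,0.0114,-0.0168],[0.0306,0.0114,-0.0168],[0.0306,0.0114,-0.0168],[0,0,0]], rotation=[[-0.043,0,-0.051],[-0.043,0,-0.051],[0,0,0],[0,0,0],[0,0,0],[0,0,0],[0,0,0],[0,0,0]], grip=[0.7,0.7,0.7,0.7,0.7,0.7,0.7,0.7])

```text
clock: 7.37
position: [421.9, -212.9, 103.5]
ee_rot: [-0.626, 0.719, 0.203, 0.223]
contact_force: [1.6, -0.1, 0.1]
gripper_width: 59.6
```

```bash
python3 - <<'E'
from h import *
h=82.5
g=loc((443,-137),h,-21)
plan(h,35,[*g,10])
E
```

```text
t 7.4 [ 421.9 -212.9  103.5] j [-0.52  0.46 -0.17 -0.59 -1.27  0.65] w 59.6 F [ 1.6 -0.1  0.1]
rot total [ 0.008  0.001 -0.011] rows 1 [ 0.008   0.0014 -0.0107]
to [ 440.3 -157.8   10. ] total [ 0.0069 -0.011   0.1093] rows 3 [ 0.0023 -0.0037  0.0364]
```

Emit:
play_rows(travel=[[0.0023,-0.0037,0.0364],[0.0023,-0.0037,0.0364],[0.0012,-0.0018,0.0182],[0.0012,-0.0018,0.0182],[0,0,0],[0,0,0],[0,0,0],[0,0,0],[0,0,0],[0,0,0]], rotation=[[0.008,0,-0.01],[0,0,0],[0,0,0],[0,0,0],[0,0,0],[0,0,0],[0,0,0],[0,0,0],[0,0,0],[0,0,0]], grip=[0.7,0.7,0.7,0.7,0.7,0.3,0.3,0.3,0.3,0.3])

```text
clock: 8.2
position: [442.5, -154.5, 12.8]
ee_rot: [-0.63, 0.715, 0.197, 0.228]
contact_force: [0.1, -0.6, 0.2]
gripper_width: 36.3
```

Emit:
play_rows(travel=[[0,0,-0.03],[0,0,-0.03],[0,0,-0.03],[0,0,-0.01],[0,0,0],[0,0,0]], rotation=[[0,0,0],[0,0,0],[0,0,0],[0,0,0],[0,0,0],[0,0,0]], grip=[0.3,0.3,0.3,0.3,0.3,0.3])

```text
clock: 8.7
position: [434.3, -210.5, 93.7]
ee_rot: [-0.63, 0.716, 0.198, 0.228]
contact_force: [0.2, 0.1, -1.0]
gripper_width: 36.5
```

```bash
python3 - <<'E'
from h import *
plan(AS,35,[*loc(O,AS,-110),110],[*loc(O,AS,-100),50])
d=grab('scene');cv2.imwrite('pics/g3.png',cv2.resize(d['image'][120:300,240:430],None,fx=3,fy=3))
E
```

```text
t 8.7 [ 434.3 -210.5   93.7] j [-0.51  0.48 -0.16 -0.6  -1.25  0.67] w 36.5 F [ 0.2  0.1 -1. ]
rot total [0.074 0.003 0.11 ] rows 1 [0.0735 0.0031 0.1103]
to [533.6  -6.5 110. ] total [-0.1918 -0.0434  0.1144] rows 6 [-0.032  -0.0072  0.0191]
to [536.2   3.2  50. ] total [ 0.0262 -0.      0.0549] rows 2 [ 0.0131 -0.      0.0274]
```

View pics/g3.png

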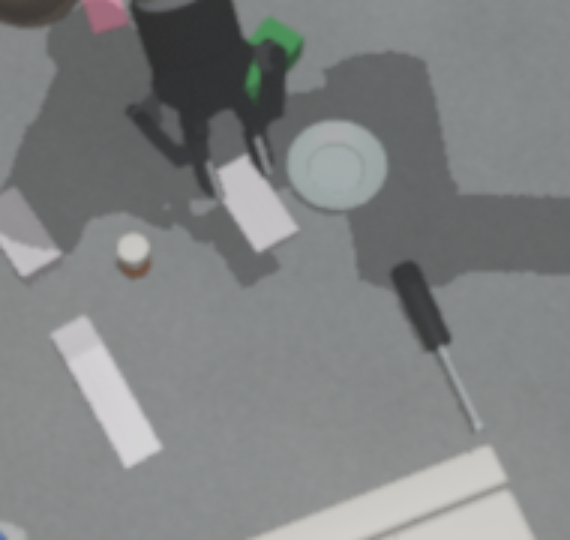

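Thin is in the jaws (crop (258,200)), but the measured width is 36.5 mm. I'll check whether it hangs level, yawed or offset.

```bash
python3 - <<'E'
from h import *
d=load('scene');P=cloud(d);s=arm.read_state();p=s['position']
rgb=d['image'].astype(int);br=rgb.min(2)>150
h=np.radians(82.5);x=np.array([np.cos(h),np.sin(h)]);y=np.array([-x[1],x[0]])
rel=P[...,:2]-p[:2];X=rel@x;Y=rel@y
m=br&(X>-20)&(X<75)&(abs(Y)<35)&(P[...,2]>70)&(P[...,2]<150)
q=np.c_[X[m],Y[m],P[...,2][m]];print(len(q))
c,*_=np.linalg.lstsq(np.c_[q[:,:2],np.ones(len(q))],q[:,2],rcond=None);print('slopes, z@tcp',c.round(3),'pitch deg',np.degrees(np.arctan(c[0])),np.degrees(np.arctan(c[1])))
r=cv2.minAreaRect(q[:,:2].astype(np.float32));print(r, q.min(0),q.max(0))
E
```

```text
424
slopes, z@tcp [-3.6000e-02 -1.1000e-02  9.4172e+01] pitch deg -2.071073101230278 -0.6192522419724592
((17.769359588623047, -0.5017738342285156), (75.96527862548828, 39.7153205871582), 1.355470895767212) [-19.98931614 -20.59194105  87.64546934] [ 56.08657707  19.72430948 101.29244482]
```

Level within 2°, with its centre 16–17 mm ahead of the TCP. Go to the stand.

Emit:
play_rows(travel=[[0,0,0],[-0.032,-0.0072,0.0191],[-0.032,-0.0072,0.0191],[-0.032,-0.0072,0.0191],[-0.032,-0.0072,0.0191],[-0.032,-0.0072,0.0191],[-0.032,-0.0072,0.0191],[0,0,0],[0,0,0]], rotation=[[0.037,0,0.055],[0.037,0,0.055],[0,0,0],[0,0,0],[0,0,0],[0,0,0],[0,0,0],[0,0,0],[0,0,0]], grip=[0.3,0.3,0.3,0.3,0.3,0.3,0.3,0.3,0.3])

```text
clock: 9.5
position: [530.1, -2.5, 109.1]
ee_rot: [-0.583, 0.755, 0.186, 0.238]
contact_force: [-0.5, -1.2, -1.1]
gripper_width: 36.3
```

```bash
python3 - <<'E'
from h import *
plan(AS,35,[*loc(O,AS,-90),50],[*loc(O,AS,-20),48])
E
```

```text
t 9.5 [530.1  -2.5 109.1] j [-0.1   0.4  -0.21 -0.74 -1.    0.27] w 36.3 F [-0.5 -1.2 -1.1]
rot total [0.006 0.002 0.003] rows 1 [0.0063 0.0023 0.0034]
to [538.8  12.8  50. ] total [ 0.0199 -0.0044  0.0582] rows 2 [ 0.01   -0.0022  0.0291]
to [556.8  80.5  48. ] total [-0.0562  0.      0.0418] rows 2 [-0.0281  0.      0.0209]
```

Emit:
play_rows(travel=[[0.0067,-0.0015,0.0194],[0.0067,-0.0015,0.0194],[0.0067,-0.0015,0.0194],[0,0,0],[-0.014,0,0.0105],[-0.014,0,0.0105],[-0.014,0,0.0105],[-0.014,0,0.0105],[0,0,0],[0,0,0]], rotation=[[0.006,0.002,0.003],[0,0,0],[0,0,0],[0,0,0],[0,0,0],[0,0,0],[0,0,0],[0,0,0],[0,0,0],[0,0,0]], grip=[0.3,0.3,0.3,0.3,0.3,0.3,0.3,0.3,0.3,0.3])

```text
clock: 10.33
position: [557.8, 77.1, 49.2]
ee_rot: [-0.58, 0.757, 0.182, 0.239]
contact_force: [-0.5, -0.1, -0.2]
gripper_width: 36.2
```

```bash
python3 - <<'E'
from h import *
plan(AS,35,[*loc(O,AS,-1.5),46.5],[*loc(O,AS,-1.5),42.5])
E
```

```text
t 10.3 [557.8  77.1  49.2] j [ 0.04  0.49 -0.22 -0.83 -0.84  0.26] w 36.2 F [-0.5 -0.1 -0.2]
rot total [-0.004 -0.    -0.001] rows 1 [-0.0041 -0.0002 -0.0012]
to [561.6  98.4  46.5] total [-0.0161  0.0018  0.0146] rows 1 [-0.0161  0.0018  0.0146]
to [561.6  98.4  42.5] total [0.0023 0.     0.0033] rows 1 [0.0023 0.     0.0033]
```

Emit:
play_rows(travel=[[-0.003,0.0004,0.0032],[-0.003,0.0004,0.0032],[-0.003,0.0004,0.0032],[-0.003,0.0004,0.0032],[-0.003,0.0004,0.0032],[0,0,0],[0,0,0]], rotation=[[0,0,0],[0,0,0],[0,0,0],[0,0,0],[0,0,0],[0,0,0],[0,0,0]], grip=[0.3,0.3,0.3,0.3,0.3,0.3,0.3])

```text
clock: 10.92
position: [561.6, 95.9, 43.5]
ee_rot: [-0.58, 0.758, 0.18, 0.238]
contact_force: [-1.7, -8.1, -1.7]
gripper_width: 36.2
```

```bash
python3 - <<'E'
from h import *
plan(AS,35,[*loc(O,AS,1),45],[*loc(O,AS,-1.5),42.5])
E
```

```text
t 10.9 [561.6  95.9  43.5] j [ 0.08  0.5  -0.22 -0.83 -0.81  0.24] w 36.2 F [-1.7 -8.1 -1.7]
rot total [-0.006 -0.004 -0.002] rows 1 [-0.0059 -0.0043 -0.0017]
to [562.3 100.8  45. ] total [-0.0049  0.0006  0.0015] rows 1 [-0.0049  0.0006  0.0015]
to [561.6  98.4  42.5] total [ 0.0035 -0.      0.0006] rows 1 [ 0.0035 -0.      0.0006]
```

Emit:
play_rows(travel=[[-0.0016,0,0.003],[0,0,0],[0,0,0]], rotation=[[0,0,0],[0,0,0],[0,0,0]], grip=[0.3,0.3,0.3])

```text
clock: 11.17
position: [561.9, 96.7, 42.7]
ee_rot: [-0.581, 0.758, 0.179, 0.238]
contact_force: [-4.9, -16.7, 4.9]
gripper_width: 36.3
```

Seated and against the stop. Release, withdraw and go for the wedge tail.

Emit:
play_rows(travel=[[0.0035,0,-0.002],[0,0,0],[0,0,0],[0,0,0],[0,0,0],[0,0,-0.02],[0,0,-0.035],[0,0,-0.035],[0,0,-0.02],[0,0,0],[0,0,0]], rotation=[[0,0,0],[0,0,0],[0,0,0],[0,0,0],[0,0,0],[0,0,0],[0,0,0],[0,0,0],[0,0,0],[0,0,0],[0,0,0]], grip=[0.3,0.7,0.7,0.7,0.7,0.7,0.7,0.7,0.7,0.7,0.7])

```text
clock: 12.08
position: [545.7, 37.5, 134.6]
ee_rot: [-0.58, 0.757, 0.181, 0.242]
contact_force: [0.3, -0.3, -0.4]
gripper_width: 59.7
```

```bash
python3 - <<'E'
from h import *
h=83.7
g=loc((617,-162),h,-46)
plan(h,35,[*loc(g,h,-60),110],[*g,10])
E
```

```text
t 12.1 [545.7  37.5 134.6] j [-0.02  0.36 -0.19 -0.73 -0.99  0.16] w 59.7 F [ 0.3 -0.3 -0.4]
rot total [-0.094  0.002 -0.124] rows 2 [-0.0471  0.0012 -0.062 ]
to [ 605.4 -267.4  110. ] total [ 0.257  -0.0927 -0.1499] rows 8 [ 0.0321 -0.0116 -0.0187]
to [ 612.  -207.7   10. ] total [ 0.0082 -0.      0.1163] rows 3 [ 0.0027 -0.      0.0388]
```

Emit:
play_rows(travel=[[0,0,0],[0,0,0],[0.0321,-0.0116,-0.0187],[0.0321,-0.0116,-0.0187],[0.0321,-0.0116,-0.0187],[0.0321,-0.0116,-0.0187],[0.0321,-0.0116,-0.0187],[0.0321,-0.0116,-0.0187],[0.0321,-0.0116,-0.0187],[0.0321,-0.0116,-0.0187],[0,0,0],[0,0,0]], rotation=[[-0.047,0.001,-0.062],[-0.047,0.001,-0.062],[0,0,0],[0,0,0],[0,0,0],[0,0,0],[0,0,0],[0,0,0],[0,0,0],[0,0,0],[0,0,0],[0,0,0]], grip=[0.7,0.7,0.7,0.7,0.7,0.7,0.7,0.7,0.7,0.7,0.7,0.7])

```text
clock: 13.08
position: [604.6, -268.0, 105.1]
ee_rot: [-0.635, 0.711, 0.203, 0.223]
contact_force: [0.1, 0.9, -0.3]
gripper_width: 59.7
```

```bash
python3 - <<'E'
from h import *
h=83.7
g=loc((617,-162),h,-46)
plan(h,35,[*g,10])
d=grab('top');cv2.imwrite('pics/g4.png',cv2.resize(d['image'][140:320,230:430],None,fx=3,fy=3))
E
```

```text
t 13.1 [ 604.6 -268.   105.1] j [-0.46  0.7   0.31 -0.57 -1.44  0.5 ] w 59.7 F [ 0.1  0.9 -0.3]
rot total [ 0.004  0.002 -0.005] rows 1 [ 0.0045  0.0015 -0.0053]
to [ 612.  -207.7   10. ] total [ 0.0048 -0.0007  0.1127] rows 3 [ 0.0016 -0.0002  0.0376]
```

View pics/g4.png

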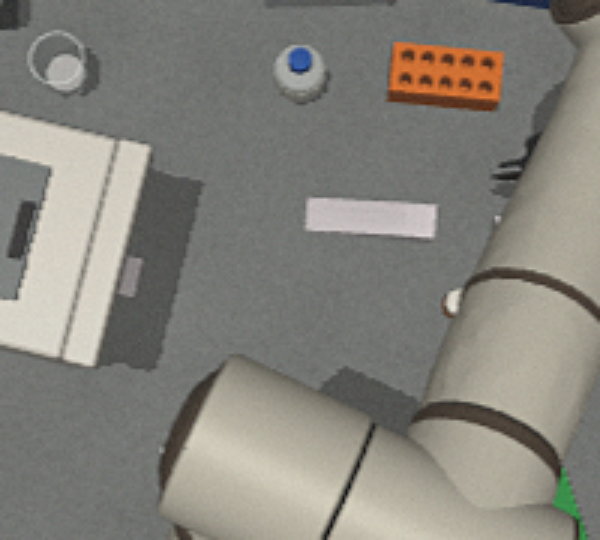

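Emit:
play_rows(travel=[[0.0016,-0.0002,0.0376],[0.0016,-0.0002,0.0376],[0.0008,0,0.0188],[0.0008,0,0.0188],[0,0,0],[0,0,0],[0,0,0],[0,0,0],[0,0,0],[0,0,0]], rotation=[[0,0,0],[0,0,0],[0,0,0],[0,0,0],[0,0,0],[0,0,0],[0,0,0],[0,0,0],[0,0,0],[0,0,0]], grip=[0.7,0.7,0.7,0.7,0.7,0.25,0.25,0.25,0.25,0.25])

```text
clock: 13.97
position: [612.3, -208.3, 14.8]
ee_rot: [-0.636, 0.711, 0.2, 0.223]
contact_force: [0.2, -0.8, 3.5]
gripper_width: 32.0
```

```bash
python3 - <<'E'
from h import *
plan(83.7,35)
d=load('top');P=cloud(d);a=np.radians(AS);x=np.array([np.cos(a),np.sin(a)]);y=np.array([-x[1],x[0]])
rel=P[...,:2]-O;X=rel@x;Y=rel@y
m=(X>-40)&(X<10)&(abs(Y)<40)&(P[...,2]>25)&(P[...,2]<60);q=np.c_[X[m],Y[m],P[...,2][m]]
print(len(q),q.min(0),q.max(0),np.median(q,0),cv2.minAreaRect(q[:,:2].astype(np.float32)))
E
```

```text
t 14.0 [ 612.3 -208.3   14.8] j [-0.38  0.76  0.18 -0.62 -1.24  0.55] w 32.0 F [ 0.2 -0.8  3.5]
rot total [-0.    -0.002 -0.   ] rows 1 [-0.0004 -0.0021 -0.0003]
80 [-25.87401227 -18.80958147  25.14481735] [-9.40241806 20.37394976 49.50709846] [-18.05483609   2.0362327   44.41114593] ((-17.733627319335938, 0.8202018737792969), (39.156341552734375, 16.415279388427734), 89.636962890625)
```

The stack's visible front runs from x −25.9 mm, its centre is at y +0.8 mm, it is square, and its top is at 44.4 mm. The wedge is gripped. Lift it, square it up and check how it hangs.

Emit:
play_rows(travel=[[0,0,-0.03],[0,0,-0.03],[0,0,-0.03],[0,0,-0.02],[0,0,0],[0,0,0],[0,0,0]], rotation=[[0,0,0],[0,0,0],[0,0,0],[0,0,0],[0.047,-0.001,0.062],[0.047,-0.001,0.062],[0,0,0]], grip=[0.25,0.25,0.25,0.25,0.25,0.25,0.25])

```text
clock: 14.55
position: [603.5, -271.1, 104.1]
ee_rot: [-0.578, 0.758, 0.181, 0.24]
contact_force: [-0.0, 0.9, -1.9]
gripper_width: 32.0
```

```bash
python3 - <<'E'
from h import *
d=grab('scene');P=cloud(d);s=arm.read_state();p=s['position']
br=d['image'].min(2)>130
h=np.radians(AS);x=np.array([np.cos(h),np.sin(h)]);y=np.array([-x[1],x[0]])
rel=P[...,:2]-p[:2];X=rel@x;Y=rel@y
m=br&(X>-30)&(X<130)&(abs(Y)<35)&(P[...,2]>p[2]-40)&(P[...,2]<p[2]+40)
q=np.c_[X[m],Y[m],P[...,2][m]];print(len(q),q.min(0),q.max(0))
k=(q[:,0]>18)&(q[:,0]<105)
c,*_=np.linalg.lstsq(np.c_[q[k][:,:2],np.ones(k.sum())],q[k][:,2],rcond=None);print('slope (want -.21)',c.round(3))
print(cv2.minAreaRect(q[:,:2].astype(np.float32)))
for X0 in range(-20,120,10):
    k=abs(q[:,0]-X0)<5; print(X0,k.sum(),(np.median(q[k],0)-[0,0,p[2]]).round(1) if k.sum() else '')
plan(AS,35,[*loc(O,AS,-130),90],[*loc(O,AS,-130),64])
E
```

```text
809 [-17.27122771 -21.05816311  84.75406553] [113.06948401  21.03152062 141.33958282]
slope (want -.21) [-2.1000e-01  7.0000e-03  1.1534e+02]
((47.86039733886719, 0.5296821594238281), (130.02938842773438, 42.0278205871582), 0.6729896664619446)
-20 10 [-16.3   1.    8.9]
-10 63 [-10.1  -1.4   9.8]
0 68 [-0.2  0.7  9.8]
10 62 [ 9.5 -2.   9.1]
20 60 [20.2 -1.3  7.4]
30 61 [30.  -0.9  5.4]
40 60 [39.7 -1.8  3.5]
50 63 [49.4 -1.   0.9]
60 66 [60.   0.6 -0.7]
70 61 [70.5 -1.1 -2.7]
80 63 [80.5 -1.9 -5.6]
90 60 [90.6  0.4 -6.5]
100 62 [100.   -0.   -9.6]
110 50 [108.7  -0.7 -11.4]
t 14.6 [ 603.8 -270.9  103.8] j [-0.48  0.67  0.24 -0.61 -1.34  0.42] w 32.2 F [ 0.2  0.5 -1.9]
rot total [-0.005  0.    -0.002] rows 1 [-0.0054  0.0001 -0.0019]
to [528.5 -25.8  90. ] total [-0.1702  0.136   0.136 ] rows 7 [-0.0243  0.0194  0.0194]
to [528.5 -25.8  64. ] total [0.0149 0.     0.0213] rows 1 [0.0149 0.     0.0213]
```

The wedge hangs level (slope −0.21 as drawn), with its thin end 113 mm ahead of the TCP. Carry it to the front of the stack.

```bash
python3 - <<'E'
from h import *
plan(AS,35,[*loc(O,AS,-155),80],[*loc(O,AS,-150),63.5],[*loc(O,AS,-103),63])
E
```

```text
t 14.6 [ 603.8 -270.9  103.8] j [-0.48  0.67  0.24 -0.61 -1.34  0.42] w 32.2 F [ 0.2  0.5 -1.9]
rot total [-0.005  0.    -0.002] rows 1 [-0.0054  0.0001 -0.0019]
to [522. -50.  80.] total [-0.1439  0.136   0.1298] rows 6 [-0.024   0.0227  0.0216]
to [523.3 -45.1  63.5] total [ 0.0054 -0.      0.0164] rows 1 [ 0.0054 -0.      0.0164]
to [5.354e+02 3.000e-01 6.300e+01] total [-0.0382 -0.      0.0274] rows 2 [-0.0191 -0.      0.0137]
```

Emit:
play_rows(travel=[[-0.024,0.0227,0.0216],[-0.024,0.0227,0.0216],[-0.024,0.0227,0.0216],[-0.024,0.0227,0.0216],[-0.024,0.0227,0.0216],[-0.024,0.0227,0.0216],[0.0027,0,0.0082],[0.0027,0,0.0082],[0,0,0],[0,0,0]], rotation=[[0,0,0],[0,0,0],[0,0,0],[0,0,0],[0,0,0],[0,0,0],[0,0,0],[0,0,0],[0,0,0],[0,0,0]], grip=[0.25,0.25,0.25,0.25,0.25,0.25,0.25,0.25,0.25,0.25])

```text
clock: 15.43
position: [525.9, -44.9, 62.1]
ee_rot: [-0.58, 0.757, 0.182, 0.239]
contact_force: [-0.4, -0.2, -1.2]
gripper_width: 32.2
```

```bash
python3 - <<'E'
from h import *
plan(AS,35,[*loc(O,AS,-103),63],[*loc(O,AS,-103),59.5])
E
```

```text
t 15.4 [525.9 -44.9  62.1] j [-0.19  0.48 -0.22 -0.76 -0.97  0.4 ] w 32.2 F [-0.4 -0.2 -1.2]
rot total [-0.004 -0.    -0.002] rows 1 [-0.0044 -0.0003 -0.0016]
to [5.354e+02 3.000e-01 6.300e+01] total [-0.0383  0.0024  0.0258] rows 2 [-0.0191  0.0012  0.0129]
to [5.354e+02 3.000e-01 5.950e+01] total [0.002  0.     0.0029] rows 1 [0.002  0.     0.0029]
```

Emit:
play_rows(travel=[[-0.0096,0.0006,0.0065],[-0.0096,0.0006,0.0065],[-0.0096,0.0006,0.0065],[-0.0096,0.0006,0.0065],[0,0,0],[0.001,0,0.0015],[0.001,0,0.0015],[0,0,0]], rotation=[[0,0,0],[0,0,0],[0,0,0],[0,0,0],[0,0,0],[0,0,0],[0,0,0],[0,0,0]], grip=[0.25,0.25,0.25,0.25,0.25,0.25,0.25,0.25])

```text
clock: 16.1
position: [534.9, 1.2, 59.5]
ee_rot: [-0.579, 0.757, 0.182, 0.24]
contact_force: [0.2, -0.8, -1.7]
gripper_width: 32.3
```

```bash
python3 - <<'E'
from h import *
plan(AS,35,[*loc(O,AS,-60),59],[*loc(O,AS,-40),59])
E
```

```text
t 16.1 [534.9   1.2  59.5] j [-0.1   0.47 -0.24 -0.79 -0.92  0.35] w 32.3 F [ 0.2 -0.8 -1.7]
rot total [-0.005  0.    -0.002] rows 1 [-0.0046  0.0001 -0.0023]
to [546.5  41.8  59. ] total [-0.0343 -0.0008  0.0247] rows 2 [-0.0172 -0.0004  0.0123]
to [551.7  61.2  59. ] total [-0.0164  0.      0.0115] rows 1 [-0.0164  0.      0.0115]
```

Emit:
play_rows(travel=[[-0.0057,0,0.0041],[-0.0057,0,0.0041],[-0.0057,0,0.0041],[-0.0057,0,0.0041],[-0.0057,0,0.0041],[-0.0057,0,0.0041],[0,0,0]], rotation=[[0,0,0],[0,0,0],[0,0,0],[0,0,0],[0,0,0],[0,0,0],[0,0,0]], grip=[0.25,0.25,0.25,0.25,0.25,0.25,0.25])

```text
clock: 16.68
position: [546.1, 41.4, 59.0]
ee_rot: [-0.58, 0.757, 0.18, 0.239]
contact_force: [0.1, -3.9, -2.2]
gripper_width: 32.2
```

```bash
cat >> h.py <<'E'
def tilt(n='scene'):
    d=grab(n);P=cloud(d);a=np.radians(AS);x=np.array([np.cos(a),np.sin(a)]);y=np.array([-x[1],x[0]])
    rel=P[...,:2]-(O-4*x);X=rel@x;Y=rel@y;H=P[...,2]
    m=(X>15)&(X<255)&(abs(Y)>75)&(abs(Y)<92)&(H>180)
    c,*_=np.linalg.lstsq(np.c_[X[m],Y[m],np.ones(m.sum())],H[m],rcond=None);print(n,'tilt',-c[0].round(4),'z0 %.1f'%c[2],m.sum());return d
E
python3 - <<'E'
from h import *
plan(AS,35,[*loc(O,AS,-40),59]);tilt();tilt('top')
E
```

```text
t 16.7 [546.1  41.4  59. ] j [-0.02  0.47 -0.23 -0.8  -0.88  0.29] w 32.2 F [ 0.1 -3.9 -2.2]
rot total [-0.005 -0.002 -0.001] rows 1 [-0.0054 -0.0025 -0.0008]
to [551.7  61.2  59. ] total [-0.0168 -0.0003  0.0117] rows 1 [-0.0168 -0.0003  0.0117]
scene tilt -0.0169 z0 217.3 2470
top tilt -0.0178 z0 219.0 1199
```

Lift matches prediction (tilt now −0.017). Push the last 20 mm.

Emit:
play_rows(travel=[[-0.0042,0,0.0029],[-0.0042,0,0.0029],[-0.0042,0,0.0029],[-0.0042,0,0.0029],[0,0,0],[0,0,0]], rotation=[[0,0,0],[0,0,0],[0,0,0],[0,0,0],[0,0,0],[0,0,0]], grip=[0.25,0.25,0.25,0.25,0.25,0.25])

```text
clock: 17.28
position: [551.2, 60.8, 58.9]
ee_rot: [-0.58, 0.758, 0.181, 0.239]
contact_force: [-0.8, -4.6, -3.5]
gripper_width: 32.5
```

```bash
python3 - <<'E'
from h import *
plan(AS,35,[*loc(O,AS,-40),59]);tilt();tilt('top')
E
```

```text
t 17.3 [551.2  60.8  58.9] j [ 0.01  0.47 -0.23 -0.81 -0.86  0.26] w 32.5 F [-0.8 -4.6 -3.5]
rot total [-0.005 -0.002 -0.002] rows 1 [-0.0051 -0.0017 -0.002 ]
to [551.7  61.2  59. ] total [-0.0004 -0.0004  0.0002] rows 1 [-0.0004 -0.0004  0.0002]
scene tilt 0.0002 z0 221.6 2500
top tilt -0.0018 z0 223.1 1179
```

Level (+0.0002 / −0.0018 rad). Let go and withdraw.

Emit:
play_rows(travel=[[0,0,0],[0,0,0],[0,0,0],[0,0,0],[0,0,0],[0,0,-0.01],[0,0,-0.025],[0,0,-0.035],[0,0,-0.035],[0,0,-0.03],[0,0,0],[0,0,0]], rotation=[[0,0,0],[0,0,0],[0,0,0],[0,0,0],[0,0,0],[0,0,0],[0,0,0],[0,0,0],[0,0,0],[0,0,0],[0,0,0],[0,0,0]], grip=[0.4,0.6,0.7,0.7,0.7,0.7,0.7,0.7,0.7,0.7,0.7,0.7])

```text
clock: 18.38
position: [531.5, -14.0, 172.6]
ee_rot: [-0.579, 0.757, 0.18, 0.242]
contact_force: [-0.3, 0.2, -0.6]
gripper_width: 59.8
```

Emit:
play_rows(travel=[[0.02,0,-0.03],[0.02,0,-0.03],[0.02,0,-0.03],[0,-0.03,0],[0,-0.03,0],[0,-0.03,0],[0,-0.03,0],[0,-0.03,0],[0,0,0],[0,0,0],[0,0,0]], rotation=[[0,0,0],[0,0,0],[0,0,0],[0,0,0],[0,0,0],[0,0,0],[0,0,0],[0,0,0],[0,0,0],[0,0,0],[0,0,0]], grip=[0.7,0.7,0.7,0.7,0.7,0.7,0.7,0.7,0.7,0.7,0.7])

```text
clock: 19.3
position: [648.2, -148.8, 208.5]
ee_rot: [-0.579, 0.757, 0.183, 0.239]
contact_force: [-0.5, 1.0, 1.0]
gripper_width: 59.8
```

```bash
python3 - <<'E'
from h import *
plan(AS,35);tilt();d=tilt('top')
P=cloud(d);a=np.radians(AS);x=np.array([np.cos(a),np.sin(a)]);y=np.array([-x[1],x[0]])
rel=P[...,:2]-O;X=rel@x;Y=rel@y
m=(X>-90)&(X<5)&(abs(Y)<40)&(P[...,2]>20)&(P[...,2]<85);q=np.c_[X[m],Y[m],P[...,2][m]]
w=q[q[:,2]>55]
for n,k in (('all',q),('wedge',w)):
    if len(k)>3: print(n,len(k),k.min(0).round(1),k.max(0).round(1),np.median(k,0).round(1),cv2.minAreaRect(k[:,:2].astype(np.float32)))
cv2.imwrite('pics/g5.png',cv2.resize(d['image'][130:330,200:460],None,fx=3,fy=3))
E
```

```text
t 19.3 [ 648.2 -148.8  208.5] j [-0.29  0.53  0.27 -0.63 -1.38  0.17] w 59.8 F [-0.5  1.   1. ]
rot total [-0.002  0.001 -0.003] rows 1 [-0.0022  0.0008 -0.003 ]
scene tilt 0.0001 z0 221.6 2490
top tilt -0.0026 z0 222.8 1196
all 216 [-54.9 -18.9  26.3] [-4.4 20.5 75.8] [-31.1   3.   67.3] ((-31.01190185546875, 2.291332244873047), (39.37092208862305, 50.25123596191406), 85.36011505126953)
wedge 197 [-54.9 -15.3  56.2] [-8.  19.1 75.8] [-31.8   1.8  67.9] ((-31.369827270507812, 1.8448896408081055), (46.67372131347656, 34.14059066772461), 0.824813187122345)
```

View pics/g5.png

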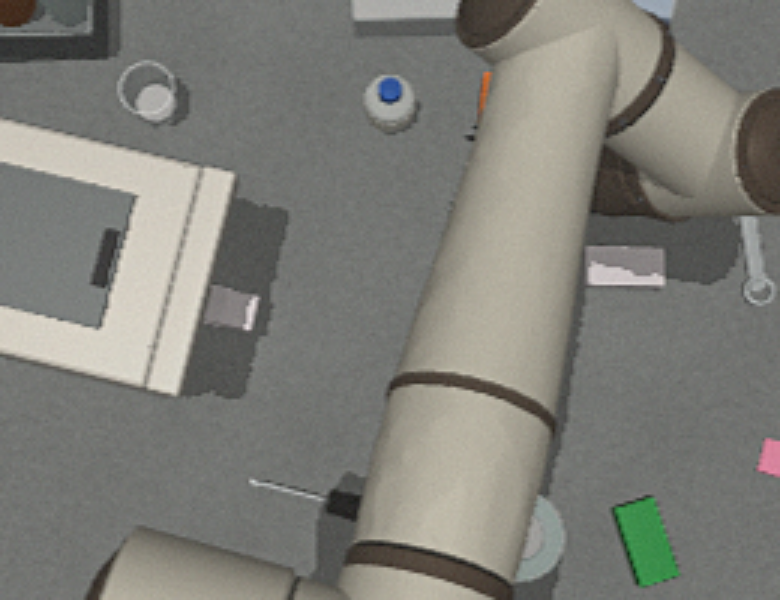

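The picture shows the wedge tail sticking out under the brow at (235,308), centred and square on the stack, and the gripper clear. The other items look undisturbed.

```bash
python3 -c "
from h import *
print(workorder.job_done())"
```

```text
the job is handed in; nothing more can be done
None
```

I stacked the thick and thin spacers against the stop plate and pushed the wedge in until the analyser sat level. I then let go and handed the job in at about 19 s; it reports no verdict.

- **Spacers:** I measured the level underside at about 62.4 mm above the bench. Thick plus thin makes 44 mm, leaving about 18.4 mm for the wedge at the edge. The mid spacer stays where it was, over 400 mm from the stack.
- **Analyser:** after release the tilt measures +0.0001 rad (scene camera) and −0.0026 rad (top camera), against a limit of ±0.011.
- **Wedge:** it is 1.8 mm off the centre line and under 1° off square. Its tail top is at 67.9 mm, where 68 mm means it lies flat.
- **Stack:** its front was at x ≈ −26 mm (−25 expected) and it was 0.8 mm off centre, with its top at 44.4 mm. I measured this before inserting the wedge and only glanced at it afterwards.
- **Clearance:** the gripper ended well clear. I saw no bystander disturbed in the last picture, but I did not measure them, and the arm hid the jar and part of the rack.
- **Forces:** the highest contact force in the readings was about 30 N, when the thick spacer met the stop.

No final check failed; the two cameras disagreed on tilt by about 0.003 rad, well inside the limit. The gripper read 32 to 36 mm on 34 and 40 mm parts, but both hung within 2° of level when checked.

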